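Dock the cordless reading light in the lamp base

TASK

First take the glass paperweight off the lamp base, where it covers the charging terminal, and set it gently upright on the memo pad. Then lift the cordless reading light up and off its hook and plug its charging pin fully home into the narrow round terminal of the lamp base, so that it stands upright there on its own. Leave the magnifier on its hook and do not disturb the other things on the desk.

Things in the scene. Friction and masses are not known exactly. Their poses are not given: they have to be found in the camera images.
- lamp_base: fixed aluminium desk lamp base, slab 170 (x) x 110 (y) x 40 mm high; origin at the centre of its underside. In its top: a narrow round charging terminal (x -45, y +18 mm) and a wide round pen well (28 mm across, x 0, y -30). A 14 mm column rises at x +60, y +20 to 245 mm; a lamp arm runs from its top towards +x. Left or right of the middle
- terminal (a point): centre of the mouth of the charging terminal on the lamp base's top face, 40 mm above the table; round, 14 mm across, 36 mm deep, mouth chamfered 2 mm; axes as the lamp base
- paperweight: green glass paperweight, a round block 54 mm across and 42 mm high with vertical sides for the lower 30 mm, origin at the centre of its underside, z up; at the start it stands on the lamp base over the terminal
- memo_pad: fixed pad of white paper, 130 x 130 x 14 mm, origin at the centre of its underside; its top is 14 mm above the table
- light: white cordless reading light, 172 mm long, hanging upright; origin at the tip of its charging pin, z up along it. Steel pin 12 mm thick, z 0 to 34 mm, tip chamfered. Barrel 26 mm across, z 34 to 70; its lower face stops on the lamp base. Shoulder 18 (x) x 44 (y) mm, z 70 to 84. Above it the loop and the head (see light_head)
- magnifier: hand magnifier of white plastic with a round 60 mm lens at the lower end and the same loop and head as the light (z 70 to 172 mm); origin at the lowest point of the lens, z up; hangs on the other hook
- hook_stand: fixed stand: wooden foot (x 0 to 110, y -100 to 100, 14 mm high), post and crossbar at x +55, height 148 mm; origin on the table. Two hooks of 8 mm rod at y +65 and -65 run from the crossbar along -x at height 148 (rod centre) to x -18, then turn up to a tip at x -28, height 162. Light and magnifier hang near x 0, either way round. To unhook: raise 18 mm, then 45 mm to -x
- pencil_pot: bystander: steel pot 76 mm across, 100 mm high, with pencils up to 175 mm; origin at the centre of its underside
- phone_stand: bystander: hard silicone phone stand 85 x 75 mm, 92 mm high; origin at the centre of its underside
- sharpener: bystander: red plastic sharpener 60 x 45 x 50 mm; origin at the centre of its underside
- stapler: bystander: stapler 150 mm long (y), 62 mm high; origin at the centre of its underside
- light_head (a point): on the light's axis at z 154 mm, where to grip: the middle of its head, 16 (x) x 24 (y) mm, z 130 to 172. Below it the carrying loop, 10 mm thick (x), 44 mm wide (y), with an opening 28 mm wide, z 84 to 122, and a top bar z 122 to 130 that rests on the hook; the hook passes through along x
Mind the look-alikes: they are no part of the job. What is meant by the paperweight is not blue, and is the smaller of those in its own colour. What is shaped like the light but green is not meant.

How it is judged:
By the outcome, as a careful person would: the job done as asked, in the order asked, and still so for the second after the job is handed in, with the robot touching nothing.
It also fails if it takes over 69 s, if anything falls off the work surface, if the arm or the gripper's body presses on something with over 40 N, if the wrist force passes 120 N, or if a joint passes its speed limit or range.

ROBOT

A 7-joint arm with a two-finger parallel gripper is mounted at the origin on the work surface. World frame = base frame: x ahead of the robot, y to its left, z up, the work surface at z = 0. Lengths are in m, angles in rad, forces in N, time in s.
With the tool pointing down it reaches from about 0.425 to 0.875 m from the base axis. Payload 4.7 kg.
Tool frame: the origin (TCP) lies between the finger pads; the fingertips stand 11 mm ahead of it and the grasp point (between the pads) lies 8 mm behind it; z points along the fingers, y is the line along which they close (so a half turn about z gives the same grasp; the last joint's range is limited). The gripper opens to 87 mm and grips with 3 to 60 N. Pads are 19 mm wide; open, the fingers measure 117 mm over their backs; the gripper's body (75 mm by 190 mm) begins 51 mm behind the grasp point.
Start: joints at [1.267, 0.321, -0.07, 1.45, 0.023, 1.371, -0.057], TCP at [0.203, -0.617, 0.234] pointing down, gripper open.
Joint ranges: [-2.86, 2.86], [-0.3, 2.09], [-1.38, 1.24], [0.06, 2.45], [-1.56, 4.7], [0.09, 2.05], [-2.69, 2.69]. Speed limits (rad/s): [2.57, 2.57, 3.14, 3.14, 3.14, 3.14, 3.14].

INTERFACE

Orientations are given as a rotation vector (axis times angle).
In Python, from bench import ctrl gives the robot as it stands. The module is installed in compiled form; this text tells all that it offers.
- The arm moves only by the shell command python3 -m inch 'ROWS' [FORCE]. ROWS is JSON, a list of rows, each an object with "slide": the shift along the tool's x, y, z scaled (see below), a list of three; "angular": the turn, a rotation vector about the tool's x, y, z scaled (see below), a list of three; "claw": the opening, from -1 (shut) to 1 (fully open). In form: [{"slide": [tx, ty, tz], "angular": [rx, ry, rz], "claw": claw}, ...]. A call has 1 to 10 rows; each row is the pose to reach, as a shift and turn from the pose commanded when the call began, along the tool's axes at that moment; what a row does not reach only later rows make up. The controller multiplies each number of a shift by 0.25 m and each number of a turn by 30 degrees. A row lasts 1/10 s, in which the tool goes at most 50 mm and 8.59 degrees, less where a joint would pass 70% of its speed; a pose out of reach is approached as far as the arm can. A call with a number of a shift or a turn outside -1 to 1 is refused whole. A call with a gripper value outside its range is refused whole. The fingers move at their own pace and stop on an object; FORCE is the grip in N (left out, the last holds). Time passes only in rows, so rows that repeat a pose let the fingers close. It gives the time, the measured TCP pose, the force, the opening and the grip force at its end, in the units of the state.
- ctrl.get_state(): the state, without advancing time (a new reading comes with each control period).
- ctrl.get_image(name): name is "scene" or "top" or "wrist"; returns a dict with "color" (420x560x3 uint8, red, green, blue), "depth" (420x560 float32, m along the optical axis (not along the pixel's ray), 0 where there is no reading), "camera_matrix" (3x3 intrinsics, pixels), "dist_coeffs" ([k1, k2, p1, p2, k3] as OpenCV has them; the pictures are not rectified), "extrinsics" (4x4, takes a point from camera to world coordinates); the wrist camera has in their place "tool_from_camera" (4x4, takes a point from camera to tool coordinates, whose origin is the TCP and whose axes are the flange's). Camera axes: x right, y up, looking along -z (the intrinsics and any distortion apply to the point x, -y, -z); pixel columns grow to the right and rows downward; lengths in m; the calibration is good to about 2 mm. A picture is of the moment at which its call begins: read the wrist's pose just before it.
- ctrl.close_job(): hands the job in; it is judged then, once.
Trained networks look in the newest picture that a camera, given by its name, has taken for a name from the list of things; names that differ only in an ending like _2 or _b are one class to them, and where a whole thing is asked for, a point or a joint stands for the part that bears it (a point fixed in the world has none). Each returns a list of dicts, best first, with "confidence" (0 to 1); they miss things now and then, are a little off and sometimes report something else, mostly with a low value. They report only what shows in the picture. A call takes as long as a camera call. They do not tell look-alikes from the thing itself.
- ctrl.find_in(query, camera): "bbox" ([centre column, centre row, width, height] in pixels, round what is visible of it).
- ctrl.outline_of(query, camera): "mask" (420x560 bool, what is visible of it) and "bbox" ([centre column, centre row, width, height] in pixels, round what is visible of it).
The state is a dict: "time": time; "joint_positions": joint angles; "qd": joint speeds; "joint_torque": joint torques, N m; "position": TCP position; "tool_rot": TCP orientation; "ft_force": force on the tool from outside, world axes, zero at the start; "torque": the same for the moment, N m; "grip_width": opening from 0.0 (shut) to 1.0 (fully open); "grip_force": force on a finger pad.
Only numpy, scipy, OpenCV 4.12 (cv2) and the standard library are available. Lean on these libraries where they do the work, as an engineer would, in place of code of your own. Each camera call takes 0.05 s, during which the arm holds its last target. There are 200 camera calls.

## Working session

There is one attempt and no reset: what is moved stays moved. The work goes in short steps, Python scripts to look and compute and a shell command to move; the robot and the scene stay as the last step left them, time stands still between calls to the robot, and variables do not carry over. Pictures are saved under pics/ and viewed, at most 10 in all, crops included, and the job is handed in when it is done.

```bash
mkdir -p pics; cat > h.py <<'E'
import numpy as np, cv2
from scipy.spatial.transform import Rotation as R
from bench import ctrl
def st():
    s=ctrl.get_state(); return s
def pose(s):
    T=np.eye(4);T[:3,:3]=R.from_rotvec(s["tool_rot"]).as_matrix();T[:3,3]=s["position"];return T
def grab(name):
    s=st(); im=ctrl.get_image(name)
    E=im["extrinsics"] if name!="wrist" else pose(s)@np.array(im["tool_from_camera"])
    im["E"]=np.array(E); return im
def cloud(im):
    K=np.array(im["camera_matrix"]);D=np.array(im["dist_coeffs"]);d=im["depth"];h,w=d.shape
    u,v=np.meshgrid(np.arange(w),np.arange(h))
    p=cv2.undistortPoints(np.stack([u,v],-1).reshape(-1,1,2).astype(np.float64),K,D).reshape(h,w,2)
    P=np.stack([p[...,0]*d,-p[...,1]*d,-d],-1)
    P=P@im["E"][:3,:3].T+im["E"][:3,3]
    P[d<=0]=np.nan
    return P
def save(im,n,box=None,sc=1):
    c=im["color"][...,::-1]
    if box: c=c[box[1]:box[3],box[0]:box[2]]
    cv2.imwrite("pics/"+n,cv2.resize(c,None,fx=sc,fy=sc,interpolation=cv2.INTER_CUBIC))
E
python3 - <<'E'
from h import *
import pickle
s=st();print({k:np.round(v,3).tolist() for k,v in s.items()})
a=grab("scene")
ims={}
for n in ("top","scene"):
    im=grab(n);ims[n]=im;P=cloud(im)
    for q in ["lamp_base","paperweight","memo_pad","light","magnifier","hook_stand","pencil_pot","phone_stand","sharpener","stapler"]:
        for r in ctrl.outline_of(q,n)[:4]:
            p=P[r["mask"]];p=p[~np.isnan(p[:,0])]
            print(n,q,round(r["confidence"],2),np.round(r["bbox"]).astype(int).tolist(),np.round(np.percentile(p,[2,50,98],axis=0),3).tolist() if len(p) else None, np.median(im["color"][r["mask"]],axis=0).tolist())
pickle.dump(ims,open("ims.pkl","wb"))
c=np.hstack([ims["top"]["color"],ims["scene"]["color"]])[...,::-1]
cv2.imwrite("pics/top.png",cv2.resize(ims["top"]["color"][...,::-1],(800,600)))
cv2.imwrite("pics/scene.png",cv2.resize(ims["scene"]["color"][...,::-1],(800,600)))
E
```

```text
{'time': 0.0, 'joint_positions': [1.267, 0.322, -0.07, 1.452, 0.023, 1.371, -0.057], 'qd': [-0.001, -0.001, 0.0, 0.001, 0.001, -0.0, -0.003], 'joint_torque': [-0.0, -49.129, -0.405, -31.253, -0.064, 0.044, 0.0], 'position': [0.203, -0.617, 0.232], 'tool_rot': [-3.1, -0.497, 0.001], 'ft_force': [0.103, 0.954, 0.122], 'torque': [-0.03, -0.041, 0.006], 'grip_force': 0.0, 'grip_width': 0.998}
top lamp_base 0.71 [365, 178, 46, 127] [[0.508, -0.322, 0.002], [0.626, -0.264, 0.042], [0.784, -0.21, 0.243]] [169.0, 173.0, 171.0]
top paperweight 0.85 [358, 222, 25, 19] [[0.53, -0.266, 0.06], [0.552, -0.241, 0.079], [0.576, -0.217, 0.087]] [80.0, 146.5, 98.0]
top paperweight 0.75 [310, 216, 29, 27] [[0.544, -0.145, 0.014], [0.575, -0.111, 0.054], [0.611, -0.078, 0.065]] [62.0, 126.0, 73.0]
top paperweight 0.54 [406, 212, 20, 22] [[0.559, -0.412, 0.014], [0.58, -0.388, 0.038], [0.605, -0.365, 0.047]] [43.0, 88.0, 189.0]
top memo_pad 0.87 [261, 252, 49, 47] [[0.412, -0.034, 0.007], [0.474, 0.029, 0.014], [0.536, 0.09, 0.021]] [238.0, 238.0, 224.0]
top memo_pad 0.72 [183, 187, 73, 51] [[0.613, 0.15
[... 2896 characters left out ...]
.743, 0.385, 0.157]] [164.0, 128.0, 84.0]
scene hook_stand 0.56 [134, 292, 52, 49] [[0.321, -0.293, 0.005], [0.386, -0.265, 0.022], [0.403, -0.225, 0.092]] [27.0, 24.0, 23.0]
scene pencil_pot 0.84 [307, 238, 42, 77] [[0.598, -0.036, 0.002], [0.636, -0.015, 0.075], [0.669, 0.038, 0.169]] [66.0, 64.0, 64.0]
scene phone_stand 0.64 [136, 290, 54, 52] [[0.323, -0.292, 0.006], [0.386, -0.265, 0.022], [0.403, -0.227, 0.092]] [27.0, 24.0, 23.0]
scene sharpener 0.66 [247, 169, 22, 27] [[0.291, 0.193, 0.0], [0.354, 0.214, 0.038], [0.377, 0.253, 0.053]] [171.0, 25.0, 15.0]
scene stapler 0.95 [354, 303, 28, 70] [[0.756, -0.128, 0.009], [0.777, -0.082, 0.054], [0.793, 0.008, 0.061]] [139.0, 145.0, 148.0]
```

View pics/top.png

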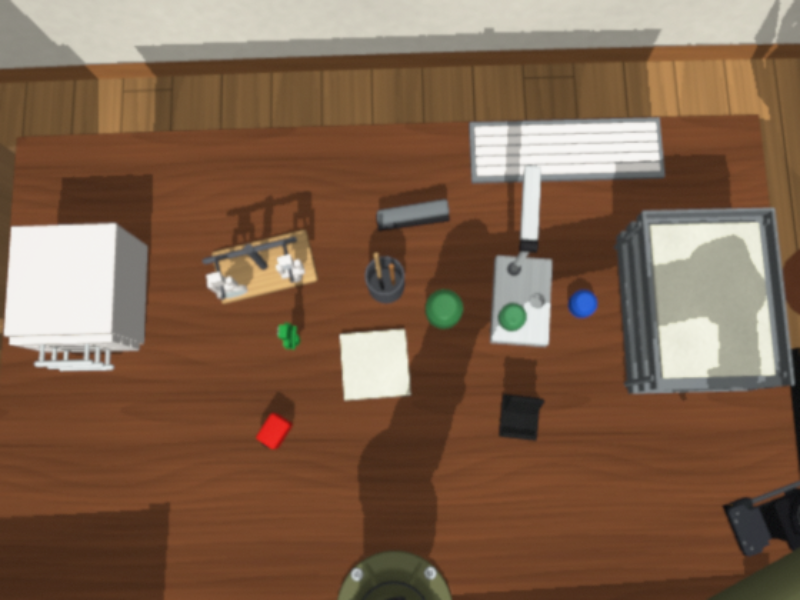

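View pics/scene.png

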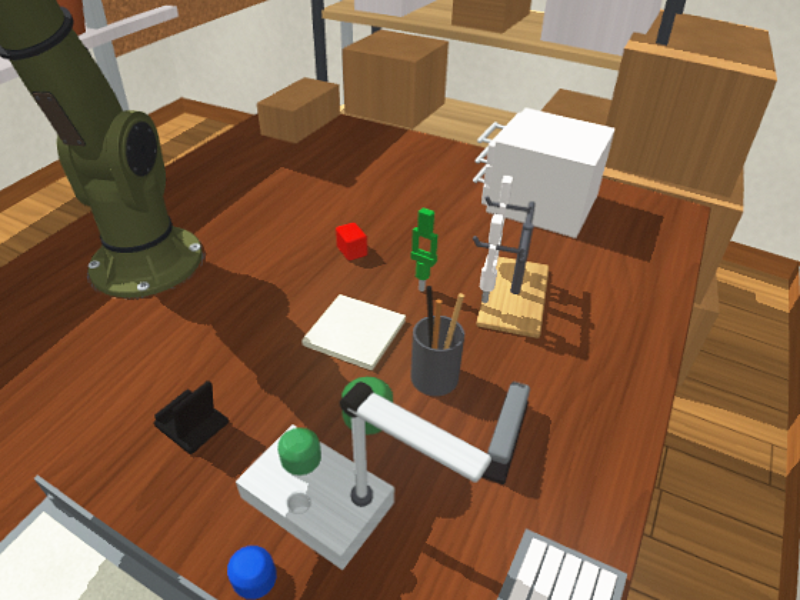

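```bash
python3 - <<'E'
from h import *
import pickle
ims=pickle.load(open("ims.pkl","rb"))
def rect(q,n,zlo,zhi,idx=0,win=None):
    im=ims[n];P=cloud(im)
    x0,x1,y0,y1=win
    m=(P[...,2]>zlo)&(P[...,2]<zhi)&(P[...,0]>x0)&(P[...,0]<x1)&(P[...,1]>y0)&(P[...,1]<y1)
    m=cv2.morphologyEx(m.astype(np.uint8),cv2.MORPH_OPEN,np.ones((3,3)))>0
    p=P[m];r=cv2.minAreaRect((p[:,:2]*1000).astype(np.float32))
    print(q,n,len(p),np.round(r[0],1),np.round(r[1],1),round(r[2],1),np.round(np.median(p,axis=0),4))
for n in ims:
    rect("base",n,.034,.046,win=(.45,.75,-.345,-.18))
    rect("pad",n,.009,.02,win=(.39,.56,-.06,.12))
    rect("foot",n,.009,.02,win=(.58,.78,.12,.37))
    rect("pw",n,.074,.095,win=(.5,.6,-.3,-.19))
    rect("head1",n,.185,.22,win=(.6,.7,.13,.23))
    rect("head2",n,.185,.22,win=(.58,.67,.25,.35))
c=ims["scene"]["color"][...,::-1]
a=cv2.resize(c[110:220,290:390],(400,440),interpolation=cv2.INTER_CUBIC)
b=cv2.resize(c[265:420,140:295],(400,440),interpolation=cv2.INTER_CUBIC)
cv2.imwrite("pics/cand.png",np.hstack([a,b]))
E
```

```text
base top 1557 [ 592.3 -267.6] [111.3 171.8] 84.1 [ 0.6013 -0.2755  0.0403]
pad top 1508 [474.1  27.8] [129.9 129.1] 3.0 [0.4797 0.0255 0.0141]
foot top 993 [681.2 246. ] [109.9 187.9] 12.1 [0.6751 0.2396 0.0142]
pw top 211 [ 554.4 -241. ] [44.1 47.3] 87.6 [ 0.5548 -0.2419  0.0809]
head1 top 76 [646.3 177.5] [17.6 24.1] 9.0 [0.6452 0.1762 0.2007]
head2 top 63 [618.2 303.5] [16.6 21.2] 9.1 [0.6175 0.302  0.2007]
base scene 4002 [ 588.6 -266.3] [112.1 172.8] 84.0 [ 0.6057 -0.2812  0.0403]
pad scene 2079 [470.   28.1] [131.8 133. ] 3.0 [0.4741 0.0222 0.0144]
foot scene 1764 [678.3 250.6] [111.  202.5] 12.3 [0.6887 0.2257 0.0143]
pw scene 502 [ 552.7 -243.6] [49.4 47.6] 24.3 [ 0.5554 -0.2462  0.0814]
head1 scene 99 [644.2 177.2] [17.3 26.2] 10.4 [0.6459 0.169  0.1997]
head2 scene 73 [617.4 303.5] [16.2 26.3] 12.1 [0.6187 0.2957 0.1995]
```

View pics/cand.png

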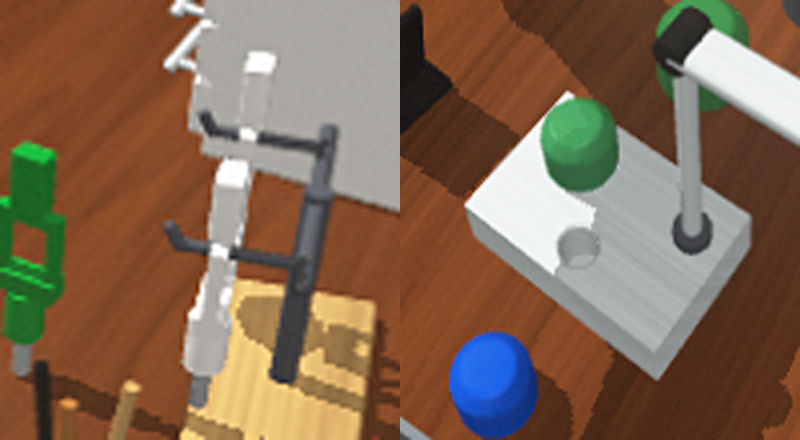

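```bash
cat >> h.py <<'E'
def go(p,ydeg=None):
    T=pose(st()); Ra=T[:3,:3]; d=Ra.T@(np.array(p)-T[:3,3])
    if ydeg is None: ydeg=np.degrees(np.arctan2(Ra[1,1],Ra[0,1]))
    a=np.radians(ydeg); y=np.array([np.cos(a),np.sin(a),0]); z=np.array([0,0,-1.]); x=np.cross(y,z)
    r=R.from_matrix(Ra.T@np.stack([x,y,z],1)).as_rotvec(degrees=True)
    print("at",np.round(T[:3,3],4),"slide",np.round(d/.25,4).tolist(),"ang",np.round(r/30,3).tolist(),"mm",np.round(d*1000,1))
E
python3 -c "
from h import *
go([.5535,-.242,.2],-96)"
```

```text
at [ 0.2031 -0.6175  0.2336] slide [1.8008, -0.9888, 0.1342] ang [0.0, 0.0, 0.807] mm [ 450.2 -247.2   33.6]
```

```bash
python3 -m inch '[{"slide":[0.95,-0.5,0],"angular":[0,0,0.4],"claw":1},{"slide":[0.95,-0.5,0],"angular":[0,0,0.807],"claw":1},{"slide":[0.95,-0.5,0],"angular":[0,0,0.807],"claw":1},{"slide":[0.95,-0.5,0],"angular":[0,0,0.807],"claw":1},{"slide":[0.95,-0.5,0],"angular":[0,0,0.807],"claw":1},{"slide":[0.95,-0.5,0],"angular":[0,0,0.807],"claw":1},{"slide":[0.95,-0.5,0],"angular":[0,0,0.807],"claw":1}]'; python3 -c "
from h import *
go([.5535,-.242,.2],-96)"
```

```text
time: 1.85
position: [0.3935, -0.4206, 0.234]
tool_rot: [-3.137, 0.152, -0.003]
ft_force: [0.3, 0.3, 0.5]
grip_width: 0.999
grip_force: 0.0
at [ 0.3935 -0.4206  0.234 ] slide [0.5679, -0.7725, 0.1375] ang [-0.002, -0.003, 0.015] mm [ 142.  -193.1   34.4]
```

```bash
python3 -m inch '[{"slide":[0.568,-0.772,0.138],"angular":[0,0,0],"claw":1},{"slide":[0.568,-0.772,0.138],"angular":[0,0,0],"claw":1},{"slide":[0.568,-0.772,0.138],"angular":[0,0,0],"claw":1},{"slide":[0.568,-0.772,0.138],"angular":[0,0,0],"claw":1},{"slide":[0.568,-0.772,0.138],"angular":[0,0,0],"claw":1},{"slide":[0.568,-0.772,0.138],"angular":[0,0,0],"claw":1},{"slide":[0.568,-0.772,0.138],"angular":[0,0,0],"claw":1},{"slide":[0.568,-0.772,0.138],"angular":[0,0,0],"claw":1}]' >/dev/null; python3 - <<'E'
from h import *
im=grab("wrist");save(im,"w1.png",sc=1.4);P=cloud(im)
for q in ("paperweight","terminal","lamp_base"):
  for r in ctrl.outline_of(q,"wrist"):
    p=P[r["mask"]];p=p[~np.isnan(p[:,0])]
    print(q,r["confidence"],np.round(r["bbox"]),np.round(np.percentile(p,[2,50,98],axis=0),4).tolist())
m=(P[...,2]>.034)&(P[...,2]<.046);p=P[m]
print("base",cv2.minAreaRect((p[:,:2]*1000).astype(np.float32)),np.median(p,axis=0))
m=(P[...,2]>.055)&(P[...,2]<.07)&(abs(P[...,0]-.553)<.04)&(abs(P[...,1]+.242)<.04);p=P[m]
print("pw side",len(p),cv2.minEnclosingCircle((p[:,:2]*1000).astype(np.float32)))
m=(P[...,2]>.075)&(P[...,2]<.09)&(abs(P[...,0]-.553)<.04)&(abs(P[...,1]+.242)<.04);p=P[m]
print("pw top",len(p),cv2.minEnclosingCircle((p[:,:2]*1000).astype(np.float32)))
go([.5535,-.242,.056],-96)
E
```

```text
paperweight 0.89 [419. 146.  67.  59.] [[0.5593, -0.4106, 0.0076], [0.584, -0.3831, 0.0398], [0.606, -0.364, 0.0435]]
paperweight 0.7 [138. 184.  90.  78.] [[0.5468, -0.1492, 0.0098], [0.5812, -0.1236, 0.0554], [0.6113, -0.0858, 0.0595]]
paperweight 0.56 [271. 200.  64.  66.] [[0.5301, -0.2674, 0.0498], [0.5565, -0.2441, 0.0806], [0.5783, -0.2201, 0.0833]]
terminal 0.83 [278. 120. 157. 235.] [[0.5094, -0.3213, 0.0051], [0.6291, -0.2633, 0.0406], [0.668, -0.2135, 0.2445]]
lamp_base 0.72 [279. 121. 157. 242.] [[0.5091, -0.3215, 0.0049], [0.6288, -0.2634, 0.0406], [0.6681, -0.2137, 0.2445]]
base ((593.61181640625, -235.97235107421875), (471.223388671875, 213.25527954101562), 89.79325103759766) [ 0.60100054 -0.28434068  0.04028819]
pw side 131 ((554.9864501953125, -243.53271484375), 26.457252502441406)
pw top 2447 ((553.0477294921875, -243.20059204101562), 25.228179931640625)
at [ 0.5502 -0.2492  0.1993] slide [0.01, -0.0305, 0.5731] ang [0.002, -0.0, -0.005] mm [  2.5  -7.6 143.3]
```

View pics/w1.png

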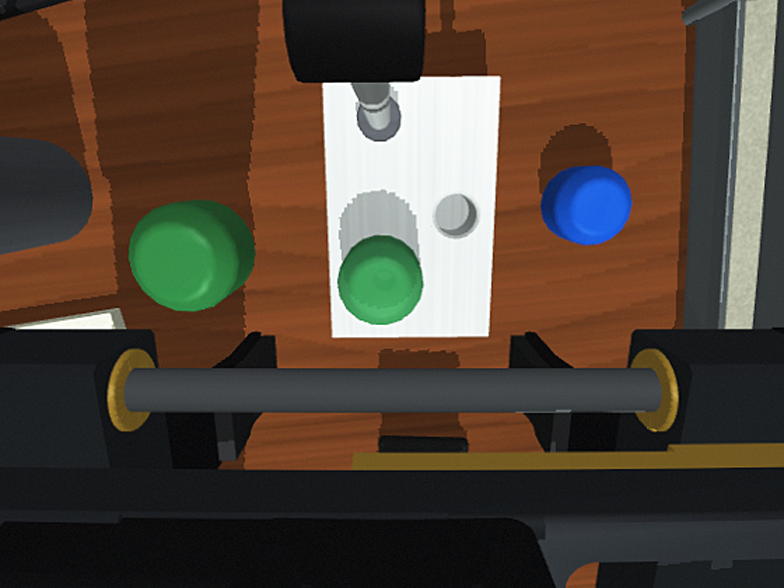

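```bash
python3 -c "
from h import *
go([.554,-.2435,.056],-96)"; python3 -m inch '[{"slide":[0,0,0],"angular":[0,0,0],"claw":1}]'|head -2
```

```text
at [ 0.5502 -0.2492  0.1993] slide [0.0126, -0.0248, 0.5731] ang [0.002, -0.0, -0.005] mm [  3.2  -6.2 143.3]
time: 2.95
position: [0.5506, -0.2484, 0.1993]
```

```bash
python3 -m inch '[{"slide":[0.012,-0.022,0.2],"angular":[0,0,0],"claw":1},{"slide":[0.012,-0.022,0.35],"angular":[0,0,0],"claw":1},{"slide":[0.012,-0.022,0.35],"angular":[0,0,0],"claw":1},{"slide":[0.012,-0.022,0.35],"angular":[0,0,0],"claw":1},{"slide":[0.012,-0.022,0.35],"angular":[0,0,0],"claw":1}]'|head -2; python3 -c "
from h import *
go([.554,-.2435,.056],-96)"
```

```text
time: 3.45
position: [0.5562, -0.2432, 0.1142]
at [ 0.5562 -0.2432  0.1142] slide [-0.0094, 0.0018, 0.2329] ang [0.003, -0.007, -0.001] mm [-2.4  0.5 58.2]
```

```bash
python3 -m inch '[{"slide":[-0.005,0.002,0.1],"angular":[0,0,0],"claw":1},{"slide":[-0.005,0.002,0.18],"angular":[0,0,0],"claw":1},{"slide":[-0.005,0.002,0.225],"angular":[0,0,0],"claw":1},{"slide":[-0.005,0.002,0.225],"angular":[0,0,0],"claw":1},{"slide":[-0.005,0.002,0.225],"angular":[0,0,0],"claw":1},{"slide":[-0.005,0.002,0.225],"angular":[0,0,0],"claw":1}]'; python3 -c "
from h import *
go([.554,-.2435,.056],-96)"
```

```text
time: 4.05
position: [0.5545, -0.2431, 0.057]
tool_rot: [3.136, -0.164, 0.004]
ft_force: [0.2, 0.6, -0.1]
grip_width: 1.002
grip_force: 0.0
at [ 0.5545 -0.2431  0.057 ] slide [-0.0019, 0.0019, 0.0041] ang [0.002, -0.005, 0.0] mm [-0.5  0.5  1. ]
```

```bash
python3 -m inch '[{"slide":[0,0,0],"angular":[0,0,0],"claw":0},{"slide":[0,0,0],"angular":[0,0,0],"claw":0},{"slide":[0,0,0],"angular":[0,0,0],"claw":0},{"slide":[0,0,0],"angular":[0,0,0],"claw":0},{"slide":[0,0,0],"angular":[0,0,0],"claw":0},{"slide":[0,0,0],"angular":[0,0,0],"claw":0},{"slide":[0,0,0],"angular":[0,0,0],"claw":0}]' 25;  python3 -c "
from h import *
go([.472,.028,.14],-90)"
```

```text
time: 4.75
position: [0.5533, -0.2427, 0.0553]
tool_rot: [3.137, -0.165, -0.0]
ft_force: [0.0, 0.2, 0.3]
grip_width: 0.613
grip_force: 25.0
at [ 0.5533 -0.2427  0.0553] slide [-0.4366, -1.0429, -0.339] ang [0.0, 0.0, -0.2] mm [-109.1 -260.7  -84.7]
```

```bash
python3 -m inch '[{"slide":[0,0,-0.05],"angular":[0,0,0],"claw":0},{"slide":[0,0,-0.2],"angular":[0,0,0],"claw":0},{"slide":[0,0,-0.34],"angular":[0,0,0],"claw":0},{"slide":[-0.05,-0.15,-0.34],"angular":[0,0,-0.1],"claw":0},{"slide":[-0.15,-0.35,-0.34],"angular":[0,0,-0.2],"claw":0},{"slide":[-0.25,-0.53,-0.34],"angular":[0,0,-0.2],"claw":0},{"slide":[-0.33,-0.71,-0.34],"angular":[0,0,-0.2],"claw":0},{"slide":[-0.4,-0.87,-0.34],"angular":[0,0,-0.2],"claw":0},{"slide":[-0.43,-0.95,-0.34],"angular":[0,0,-0.2],"claw":0},{"slide":[-0.43,-0.95,-0.34],"angular":[0,0,-0.2],"claw":0}]'; python3 -m inch '[{"slide":[0,0,0],"angular":[0,0,0],"claw":0},{"slide":[0,0,0],"angular":[0,0,0],"claw":0}]' |head -2; python3 -c "
from h import *
go([.472,.028,.05],-90)"
```

```text
time: 5.75
position: [0.47, 0.0092, 0.1409]
tool_rot: [-3.141, -0.011, -0.0]
ft_force: [0.3, 0.3, -1.6]
grip_width: 0.605
grip_force: 25.0
time: 5.95
position: [0.4714, 0.0035, 0.1405]
at [0.4714 0.0035 0.1405] slide [0.002, -0.0983, 0.3619] ang [0.001, -0.0, -0.003] mm [  0.5 -24.6  90.5]
```

```bash
python3 -m inch '[{"slide":[0,-0.098,0.05],"angular":[0,0,0],"claw":0},{"slide":[0,-0.098,0.15],"angular":[0,0,0],"claw":0},{"slide":[0,-0.098,0.28],"angular":[0,0,0],"claw":0},{"slide":[0,-0.098,0.36],"angular":[0,0,0],"claw":0},{"slide":[0,-0.098,0.41],"angular":[0,0,0],"claw":0},{"slide":[0,-0.098,0.42],"angular":[0,0,0],"claw":0},{"slide":[0,-0.098,0.42],"angular":[0,0,0],"claw":0},{"slide":[0,-0.098,0.42],"angular":[0,0,0],"claw":0}]'
```

```text
time: 6.75
position: [0.4724, 0.0291, 0.0364]
tool_rot: [3.141, -0.001, 0.003]
ft_force: [0.2, -0.3, -2.2]
grip_width: 0.613
grip_force: 25.0
```

```bash
python3 -m inch '[{"slide":[0,0,0.006],"angular":[0,0,0],"claw":0},{"slide":[0,0,0.012],"angular":[0,0,0],"claw":0},{"slide":[0,0,0.018],"angular":[0,0,0],"claw":0},{"slide":[0,0,0.022],"angular":[0,0,0],"claw":0},{"slide":[0,0,0.022],"angular":[0,0,0],"claw":0}]'
```

```text
time: 7.25
position: [0.4711, 0.0293, 0.0296]
tool_rot: [3.141, 0.0, -0.001]
ft_force: [0.1, -0.5, -2.5]
grip_width: 0.61
grip_force: 25.0
```

```bash
python3 -m inch '[{"slide":[0,0,0.003],"angular":[0,0,0],"claw":0},{"slide":[0,0,0.006],"angular":[0,0,0],"claw":0},{"slide":[0,0,0.006],"angular":[0,0,0],"claw":0}]'
```

```text
time: 7.55
position: [0.4713, 0.0293, 0.0292]
tool_rot: [3.141, -0.0, -0.001]
ft_force: [-3.0, -0.0, 7.0]
grip_width: 0.607
grip_force: 25.0
```

```bash
python3 -m inch '[{"slide":[0,0,0.003],"angular":[0,0,0],"claw":0},{"slide":[0,0,0.003],"angular":[0,0,0],"claw":0},{"slide":[0,0,0.003],"angular":[0,0,0],"claw":0}]'
```

```text
time: 7.85
position: [0.4713, 0.0293, 0.0291]
tool_rot: [3.141, -0.0, -0.001]
ft_force: [-5.5, -0.6, 12.9]
grip_width: 0.61
grip_force: 25.1
```

Contact made; ease back a little and release, then rise.

```bash
python3 -m inch '[{"slide":[0,0,-0.006],"angular":[0,0,0],"claw":0},{"slide":[0,0,-0.006],"angular":[0,0,0],"claw":0.3},{"slide":[0,0,-0.006],"angular":[0,0,0],"claw":0.6},{"slide":[0,0,-0.006],"angular":[0,0,0],"claw":1},{"slide":[0,0,-0.006],"angular":[0,0,0],"claw":1},{"slide":[0,0,-0.1],"angular":[0,0,0],"claw":1},{"slide":[0,0,-0.3],"angular":[0,0,0],"claw":1},{"slide":[0,0,-0.5],"angular":[0,0,0],"claw":1},{"slide":[0,0,-0.7],"angular":[0,0,0],"claw":1},{"slide":[0,0,-0.9],"angular":[0,0,0],"claw":1}]'; python3 -m inch '[{"slide":[0,0,-0.1],"angular":[0,0,0],"claw":1},{"slide":[0,0,-0.1],"angular":[0,0,0],"claw":1}]'; python3 - <<'E'
from h import *
im=grab("top");P=cloud(im)
for n in ("base",):
    m=(P[...,2]>.034)&(P[...,2]<.046)&(P[...,0]>.45)&(P[...,0]<.75)&(P[...,1]>-.345)&(P[...,1]<-.18)
    m=cv2.morphologyEx(m.astype(np.uint8),cv2.MORPH_OPEN,np.ones((3,3)))>0
    p=P[m];print(cv2.minAreaRect((p[:,:2]*1000).astype(np.float32)))
m=(P[...,2]>.045)&(P[...,2]<.07)&(abs(P[...,0]-.472)<.05)&(abs(P[...,1]-.028)<.05);p=P[m]
print("pw",len(p),cv2.minEnclosingCircle((p[:,:2]*1000).astype(np.float32)),p[:,2].max())
go([.575,-.05,.27],-84)
go([.55,-.245,.27],-96)
E
```

```text
time: 8.85
position: [0.4709, 0.0294, 0.2547]
tool_rot: [3.141, 0.0, 0.001]
ft_force: [0.8, -0.0, 0.4]
grip_width: 0.998
grip_force: 0.0
time: 9.05
position: [0.4736, 0.0296, 0.282]
tool_rot: [3.141, 0.0, 0.013]
ft_force: [-0.5, -0.4, -0.3]
grip_width: 1.003
grip_force: 0.0
((592.4347534179688, -267.3392639160156), (111.06639099121094, 170.88211059570312), 84.32706451416016)Traceback (most recent call last):
  File "<stdin>", line 8, in <module>
    return umr_maximum(a, axis, None, out, keepdims, initial, where)
ValueError: zero-size array to reduction operation maximum which has no identity
```

```bash
python3 -c "
from h import *
go([.545,-.2,.23],-96)"
```

```text
at [0.4723 0.0294 0.2793] slide [0.2903, 0.9175, 0.1989] ang [0.001, -0.008, 0.2] mm [ 72.6 229.4  49.7]
```

```bash
python3 -m inch '[{"slide":[0.29,0.92,0.2],"angular":[0,0,0.2],"claw":1},{"slide":[0.29,0.92,0.2],"angular":[0,0,0.2],"claw":1},{"slide":[0.29,0.92,0.2],"angular":[0,0,0.2],"claw":1},{"slide":[0.29,0.92,0.2],"angular":[0,0,0.2],"claw":1},{"slide":[0.29,0.92,0.2],"angular":[0,0,0.2],"claw":1},{"slide":[0.29,0.92,0.2],"angular":[0,0,0.2],"claw":1},{"slide":[0.29,0.92,0.2],"angular":[0,0,0.2],"claw":1},{"slide":[0.29,0.92,0.2],"angular":[0,0,0.2],"claw":1},{"slide":[0.29,0.92,0.2],"angular":[0,0,0.2],"claw":1}]'|head -2; python3 - <<'E'
from h import *
import pickle
im=grab("wrist");t=grab("top");pickle.dump([im,t],open("w2.pkl","wb"));P=cloud(im)
m=(P[...,2]<.033)&(P[...,0]>.52)&(P[...,0]<.58)&(P[...,1]<-.215)&(P[...,1]>-.275)
n,l,s,c=cv2.connectedComponentsWithStats(m.astype(np.uint8))
for i in range(1,n):
    if s[i,4]>15: print("hole",s[i],c[i])
save(im,"w2.png",sc=1.4)
P=cloud(t);m=(P[...,2]>.045)&(P[...,2]<.07)&(abs(P[...,0]-.472)<.05)&(abs(P[...,1]-.028)<.05);p=P[m]
print("pw",len(p),cv2.minEnclosingCircle((p[:,:2]*1000).astype(np.float32)),p[:,2].max())
E
```

```text
time: 10.0
position: [0.5438, -0.1987, 0.2275]
hole [318 177  12  13 119] [323.54621849 182.93277311]
pw 273 ((473.35784912109375, 28.60247802734375), 26.789432525634766) 0.06242633608890458
```

View pics/w2.png

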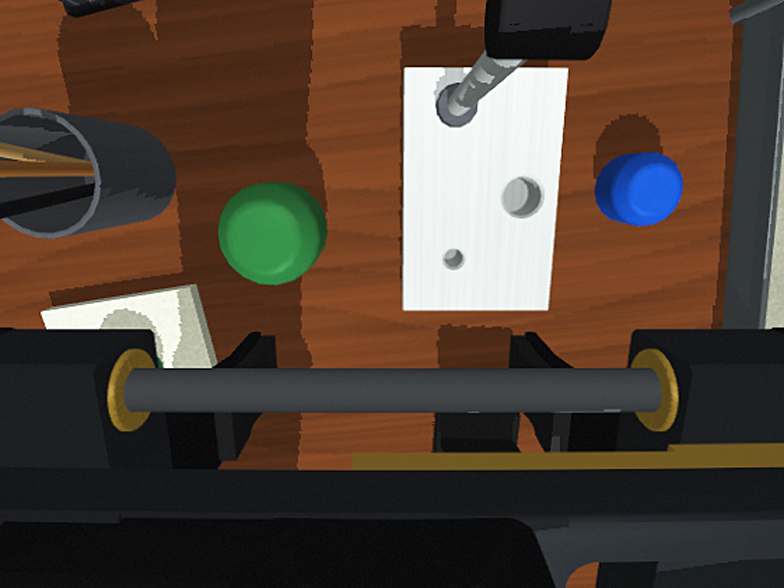

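```bash
cat >> h.py <<'E'
def ray(im,uv,z):
    K=np.array(im["camera_matrix"]);D=np.array(im["dist_coeffs"])
    p=cv2.undistortPoints(np.array(uv,float).reshape(1,1,2),K,D).ravel()
    d=im["E"][:3,:3]@np.array([p[0],-p[1],-1]);o=im["E"][:3,3]
    return o+d*(z-o[2])/d[2]
def hole(im,near,dbg=False,r=.016,thr=None):
    # centre of the dark disc in the white slab near the point, by segmenting, at z=.04
    P=cloud(im);g=cv2.cvtColor(im["color"],cv2.COLOR_RGB2GRAY).astype(float)
    K=np.array(im["camera_matrix"]);D=np.array(im["dist_coeffs"])
    Ei=np.linalg.inv(im["E"]);q=Ei[:3,:3]@np.array([*near,.04])+Ei[:3,3]
    uv=cv2.projectPoints(np.array([[q[0],-q[1],-q[2]]]),np.zeros(3),np.zeros(3),K,D)[0].ravel()
    u,v=np.round(uv).astype(int);s=int(np.ceil(r*K[0,0]/-q[2]))
    w=g[v-s:v+s+1,u-s:u+s+1];S=8
    W=cv2.resize(w,None,fx=S,fy=S,interpolation=cv2.INTER_CUBIC)
    t=thr or (np.percentile(W,90)+np.percentile(W,5))/2
    n,l,st_,c=cv2.connectedComponentsWithStats((W<t).astype(np.uint8))
    out=[]
    for i in range(1,n):
        if st_[i,4]<S*S*6: continue
        cs,_=cv2.findContours((l==i).astype(np.uint8),cv2.RETR_EXTERNAL,cv2.CHAIN_APPROX_NONE)
        hx=max(cs,key=cv2.contourArea).reshape(-1,2).mean(0); e=cv2.fitEllipse(max(cs,key=cv2.contourArea))
        px=(np.array(e[0])+.5)/S-.5+[u-s,v-s]
        out.append((np.round(px,1).tolist(),np.round(np.array(e[1])/S*(-q[2])/K[0,0]*1000,1).tolist(),np.round(ray(im,px,.04)*1000,1).tolist()))
    return out
E
python3 - <<'E'
from h import *
import pickle
im,t=pickle.load(open("w2.pkl","rb"))
for n,i in (("wrist",im),("top",t),("scene",grab("scene"))):
    print(n,hole(i,[.549,-.2445]), "E",np.round(i["E"][:3,3],3))
print(np.array(im["tool_from_camera"]).round(3))
go([.46,.1,.30],-78)
E
```

```text
wrist [([323.7, 184.8], [14.0, 15.0], [545.7, -244.4, 40.0])] E [ 0.611 -0.206  0.379]
top [([354.4, 223.1], [18.1, 44.9], [552.4, -235.5, 40.0])] E [ 0.339 -0.042  1.497]
scene [([206.8, 320.1], [12.1, 15.0], [545.4, -244.7, 40.0])] E [ 0.852 -0.564  0.687]
[[ 0.     0.969  0.248  0.068]
 [ 1.    -0.    -0.001  0.   ]
 [-0.001  0.248 -0.969 -0.151]
 [ 0.     0.     0.     1.   ]]
at [ 0.5439 -0.1996  0.228 ] slide [-0.4566, -1.1574, -0.2888] ang [0.001, -0.001, -0.597] mm [-114.1 -289.3  -72.2]
```

```bash
python3 -m inch '[{"slide":[0,-0.2,-0.2],"angular":[0,0,-0.2],"claw":1},{"slide":[0.05,-0.9,-0.2],"angular":[0,0,-0.6],"claw":1},{"slide":[0.05,-0.9,-0.2],"angular":[0,0,-0.6],"claw":1},{"slide":[0.05,-0.9,-0.2],"angular":[0,0,-0.6],"claw":1},{"slide":[0.05,-0.9,-0.2],"angular":[0,0,-0.6],"claw":1},{"slide":[0.05,-0.9,-0.2],"angular":[0,0,-0.6],"claw":1},{"slide":[0.05,-0.9,-0.2],"angular":[0,0,-0.6],"claw":1},{"slide":[0.05,-0.9,-0.2],"angular":[0,0,-0.6],"claw":1}]'|head -2; python3 -c "
from h import *
go([.64,.16,.27],-78)"
```

```text
time: 10.95
position: [0.5795, 0.0204, 0.2775]
at [0.5795 0.0204 0.2775] slide [0.352, -0.4965, 0.0291] ang [0.002, 0.001, -0.003] mm [  88.  -124.1    7.3]
```

```bash
python3 -m inch '[{"slide":[0.352,-0.496,0],"angular":[0,0,0],"claw":1},{"slide":[0.352,-0.496,0],"angular":[0,0,0],"claw":1},{"slide":[0.352,-0.496,0],"angular":[0,0,0],"claw":1},{"slide":[0.352,-0.496,0],"angular":[0,0,0],"claw":1},{"slide":[0.352,-0.496,0],"angular":[0,0,0],"claw":1},{"slide":[0.352,-0.496,0],"angular":[0,0,0],"claw":1},{"slide":[0.352,-0.496,0],"angular":[0,0,0],"claw":1}]'|head -2; python3 - <<'E'
from h import *
im=grab("wrist");save(im,"w3.png",sc=1.4);P=cloud(im)
m=(P[...,2]>.195)&(P[...,2]<.21)&(abs(P[...,0]-.645)<.05)&(abs(P[...,1]-.177)<.05)
m=cv2.morphologyEx(m.astype(np.uint8),cv2.MORPH_OPEN,np.ones((3,3)))>0;p=P[m]
print(len(p),cv2.minAreaRect((p[:,:2]*1000).astype(np.float32)),np.median(p,axis=0))
v,u=np.where(m);print(u.min(),u.max(),v.min(),v.max())
go([.6455,.177,.20],-78)
E
```

```text
time: 11.65
position: [0.6403, 0.1583, 0.2777]
792 ((644.3914184570312, 178.08229064941406), (17.36901092529297, 23.837417602539062), 12.571581840515137) [0.64564826 0.17786271 0.2019038 ]
237 270 197 221
at [0.6403 0.1587 0.2778] slide [0.0355, -0.068, 0.3112] ang [0.003, -0.001, -0.007] mm [  8.9 -17.   77.8]
```

View pics/w3.png

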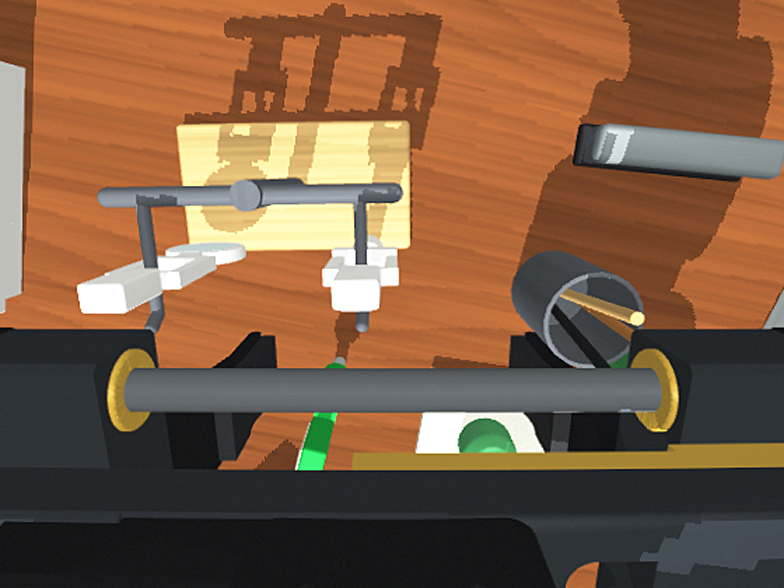

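```bash
python3 -m inch '[{"slide":[0.0345,-0.072,0.05],"angular":[0,0,0],"claw":1},{"slide":[0.0345,-0.072,0.15],"angular":[0,0,0],"claw":1},{"slide":[0.0345,-0.072,0.17],"angular":[0,0,0],"claw":1},{"slide":[0.0345,-0.072,0.17],"angular":[0,0,0],"claw":1},{"slide":[0.0345,-0.072,0.17],"angular":[0,0,0],"claw":1}]'|head -2; python3 -c "
from h import *
go([.645,.178,.178],-78)"
```

```text
time: 12.2
position: [0.6452, 0.1796, 0.2362]
at [0.6452 0.1796 0.2362] slide [-0.0026, 0.0061, 0.2326] ang [0.001, -0.002, -0.003] mm [-0.7  1.5 58.2]
```

```bash
python3 -m inch '[{"slide":[-0.002,0.006,0.1],"angular":[0,0,0],"claw":1},{"slide":[-0.002,0.006,0.19],"angular":[0,0,0],"claw":1},{"slide":[-0.002,0.006,0.23],"angular":[0,0,0],"claw":1},{"slide":[-0.002,0.006,0.23],"angular":[0,0,0],"claw":1},{"slide":[-0.002,0.006,0.23],"angular":[0,0,0],"claw":1}]'; python3 -c "
from h import *
go([.645,.178,.178],-78)"
```

```text
time: 12.7
position: [0.6452, 0.1793, 0.1789]
tool_rot: [-3.124, -0.328, -0.003]
ft_force: [-0.2, 0.7, 1.3]
grip_width: 0.997
grip_force: 0.0
at [0.6452 0.1793 0.1789] slide [-0.0017, 0.005, 0.0037] ang [-0.0, -0.003, -0.001] mm [-0.4  1.3  0.9]
```

```bash
python3 -m inch '[{"slide":[0,0.005,0],"angular":[0,0,0],"claw":0},{"slide":[0,0.005,0],"angular":[0,0,0],"claw":-0.3},{"slide":[0,0.005,0],"angular":[0,0,0],"claw":-0.7},{"slide":[0,0.005,0],"angular":[0,0,0],"claw":-0.7},{"slide":[0,0.005,0],"angular":[0,0,0],"claw":-0.7},{"slide":[0,0.005,0],"angular":[0,0,0],"claw":-0.7},{"slide":[0,0.005,0],"angular":[0,0,0],"claw":-0.7},{"slide":[0,0.005,0],"angular":[0,0,0],"claw":-0.7},{"slide":[0,0.005,0],"angular":[0,0,0],"claw":-0.7},{"slide":[0,0.005,0],"angular":[0,0,0],"claw":-0.7}]' 35
```

```text
time: 13.7
position: [0.6447, 0.178, 0.1775]
tool_rot: [-3.124, -0.329, -0.0]
ft_force: [0.8, 0.3, 0.1]
grip_width: 0.269
grip_force: 35.0
```

```bash
python3 -m inch '[{"slide":[0,0,-0.03],"angular":[0,0,0],"claw":-0.7},{"slide":[0,0,-0.06],"angular":[0,0,0],"claw":-0.7},{"slide":[0,0,-0.084],"angular":[0,0,0],"claw":-0.7},{"slide":[0,0,-0.084],"angular":[0,0,0],"claw":-0.7},{"slide":[0,0,-0.084],"angular":[0,0,0],"claw":-0.7}]'
```

```text
time: 14.2
position: [0.6448, 0.178, 0.1988]
tool_rot: [3.124, 0.328, 0.001]
ft_force: [0.5, -0.7, -1.7]
grip_width: 0.271
grip_force: 35.0
```

```bash
python3 -m inch '[{"slide":[-0.03,0,0],"angular":[0,0,0],"claw":-0.7},{"slide":[-0.07,0,0],"angular":[0,0,0],"claw":-0.7},{"slide":[-0.11,0,0],"angular":[0,0,0],"claw":-0.7},{"slide":[-0.15,0,0],"angular":[0,0,0],"claw":-0.7},{"slide":[-0.19,0,0],"angular":[0,0,0],"claw":-0.7},{"slide":[-0.22,0,0],"angular":[0,0,0],"claw":-0.7},{"slide":[-0.22,0,0],"angular":[0,0,0],"claw":-0.7},{"slide":[-0.22,0,-0.2],"angular":[0,0,0],"claw":-0.7},{"slide":[-0.22,0,-0.4],"angular":[0,0,0],"claw":-0.7},{"slide":[-0.22,0,-0.5],"angular":[0,0,0],"claw":-0.7}]'; python3 -m inch '[{"slide":[0,0,-0.18],"angular":[0,0,0],"claw":-0.7},{"slide":[0,0,-0.18],"angular":[0,0,0],"claw":-0.7},{"slide":[0,0,-0.18],"angular":[0,0,0],"claw":-0.7}]'; python3 - <<'E'
from h import *
save(grab("scene"),"s4.png",sc=1.4)
go([.47,.0,.37],-78)
go([.54,-.24,.37],-96)
E
```

```text
time: 15.2
position: [0.5924, 0.1673, 0.3285]
tool_rot: [-3.123, -0.328, -0.01]
ft_force: [0.8, 0.7, -0.7]
grip_width: 0.276
grip_force: 35.0
time: 15.5
position: [0.5915, 0.167, 0.3696]
tool_rot: [-3.124, -0.329, -0.004]
ft_force: [-0.3, -1.2, -1.8]
grip_width: 0.272
grip_force: 35.0
at [0.591  0.1665 0.368 ] slide [-0.6119, 0.5508, -0.0079] ang [0.0, 0.001, -0.0] mm [-153.   137.7   -2. ]
at [0.591  0.1665 0.368 ] slide [-0.5375, 1.548, -0.0078] ang [0.0, 0.001, 0.6] mm [-134.4  387.    -1.9]
```

View pics/s4.png

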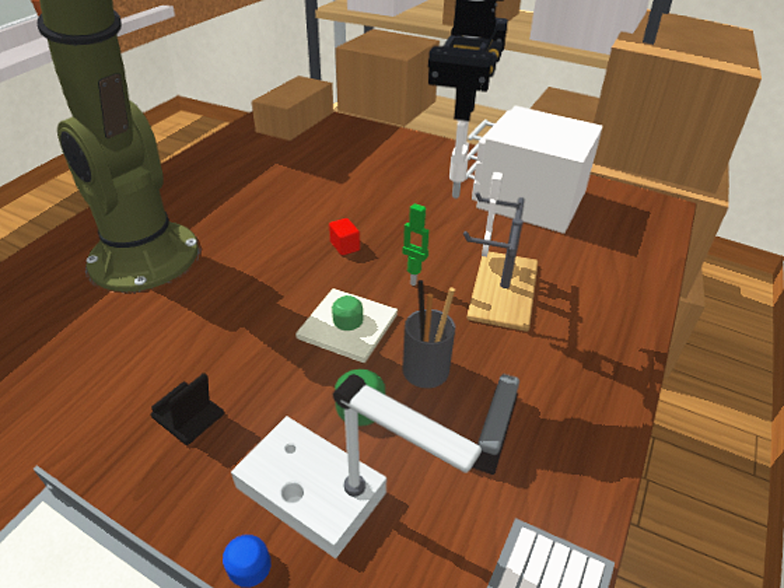

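```bash
python3 -m inch '[{"slide":[-0.1,0.1,0],"angular":[0,0,0],"claw":-0.7},{"slide":[-0.2,0.3,0],"angular":[0,0,0.1],"claw":-0.7},{"slide":[-0.3,0.45,0],"angular":[0,0,0.2],"claw":-0.7},{"slide":[-0.38,0.62,0],"angular":[0,0,0.3],"claw":-0.7},{"slide":[-0.45,0.78,0],"angular":[0,0,0.4],"claw":-0.7},{"slide":[-0.5,0.9,0],"angular":[0,0,0.5],"claw":-0.7},{"slide":[-0.5,0.98,0],"angular":[0,0,0.6],"claw":-0.7},{"slide":[-0.5,1,0],"angular":[0,0,0.6],"claw":-0.7},{"slide":[-0.5,1,0],"angular":[0,0,0.6],"claw":-0.7}]'|head -2; python3 -c "
from h import *
go([.5457,-.2445,.30],-96)"
```

```text
time: 16.45
position: [0.521, -0.1033, 0.3674]
at [ 0.521  -0.1033  0.3674] slide [0.1571, 0.5519, 0.2683] ang [-0.003, 0.003, 0.002] mm [ 39.3 138.   67.1]
```

```bash
python3 -m inch '[{"slide":[0.06,0.15,0],"angular":[0,0,0],"claw":-0.7},{"slide":[0.1,0.3,0.05],"angular":[0,0,0],"claw":-0.7},{"slide":[0.157,0.45,0.15],"angular":[0,0,0],"claw":-0.7},{"slide":[0.157,0.54,0.25],"angular":[0,0,0],"claw":-0.7},{"slide":[0.157,0.55,0.27],"angular":[0,0,0],"claw":-0.7},{"slide":[0.157,0.55,0.27],"angular":[0,0,0],"claw":-0.7},{"slide":[0.157,0.55,0.27],"angular":[0,0,0],"claw":-0.7}]'|head -2; python3 - <<'E'
from h import *
import pickle
w=grab("wrist");s=grab("scene");pickle.dump([w,s],open("w5.pkl","wb"))
a=cv2.resize(w["color"][100:310,170:390],(419,400),interpolation=cv2.INTER_CUBIC)
b=cv2.resize(s["color"][180:380,140:330],(380,400),interpolation=cv2.INTER_CUBIC)
cv2.imwrite("pics/w5.png",np.hstack([a,b])[...,::-1])
go([.5457,-.2445,.21],-96)
P=cloud(s)
for n,i in (("w",w),("s",s)):
    P=cloud(i)
    for lo,hi in ((.16,.172),(.19,.22),(.24,.28)):
        m=(P[...,2]>lo)&(P[...,2]<hi)&(abs(P[...,0]-.5457)<.035)&(abs(P[...,1]+.2445)<.035);p=P[m]
        if len(p): print(n,lo,len(p),np.round(np.percentile(p,[2,50,98],axis=0)*1000,1).tolist())
    m=(P[...,2]>.08)&(abs(P[...,0]-.5457)<.03)&(abs(P[...,1]+.2445)<.03);print("min z",np.percentile(P[m][:,2],1))
E
```

```text
time: 17.15
position: [0.5469, -0.2416, 0.3023]
at [ 0.5468 -0.2424  0.303 ] slide [-0.0045, 0.0088, 0.3718] ang [0.0, -0.006, 0.008] mm [-1.1  2.2 93. ]
w 0.19 241 [[551.7, -253.1, 190.8], [558.8, -242.9, 206.3], [560.4, -231.0, 219.3]]
w 0.24 665 [[543.3, -263.6, 240.1], [550.7, -242.2, 259.2], [555.0, -220.9, 278.0]]
min z 0.2259042740137262
s 0.16 36 [[544.5, -247.2, 160.2], [551.1, -245.3, 165.5], [554.0, -239.1, 171.6]]
s 0.19 194 [[542.6, -254.6, 190.8], [556.3, -249.4, 204.7], [560.6, -234.6, 218.5]]
s 0.24 356 [[540.4, -264.2, 240.1], [550.2, -248.0, 258.5], [555.5, -220.6, 279.0]]
min z 0.19081117310528467
```

View pics/w5.png

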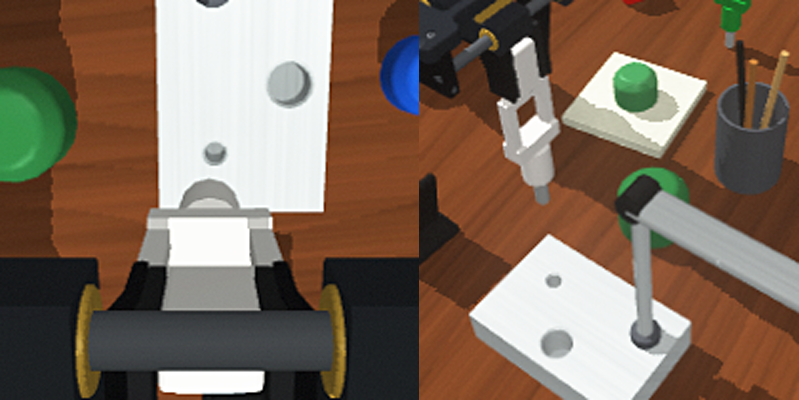

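```bash
python3 -m inch '[{"slide":[-0.004,0.008,0.1],"angular":[0,0,0],"claw":-0.7},{"slide":[-0.004,0.008,0.2],"angular":[0,0,0],"claw":-0.7},{"slide":[-0.004,0.008,0.3],"angular":[0,0,0],"claw":-0.7},{"slide":[-0.004,0.008,0.38],"angular":[0,0,0],"claw":-0.7},{"slide":[-0.004,0.008,0.4],"angular":[0,0,0],"claw":-0.7},{"slide":[-0.004,0.008,0.4],"angular":[0,0,0],"claw":-0.7},{"slide":[-0.004,0.008,0.4],"angular":[0,0,0],"claw":-0.7}]'|head -2; cat >> h.py <<'E'
from scipy.optimize import least_squares
def cyl(P,z0,z1,r,c):
    m=(P[...,2]>z0)&(P[...,2]<z1)&(np.hypot(P[...,0]-c[0],P[...,1]-c[1])<r+.006);p=P[m]
    if len(p)<15: return len(p),None
    f=lambda q:np.hypot(p[:,0]-q[0],p[:,1]-q[1])-r
    q=least_squares(f,c,loss="soft_l1",f_scale=.001).x
    return len(p),np.round(q*1000,1),round(float(np.median(abs(f(q)))*1000),2)
def check():
    s=st();print("tcp",np.round(s["position"],4),"tilt",np.round(pose(s)[:2,2],4)); z0=s["position"][2]-.1475; c=s["position"][:2]
    for n in ("wrist","scene"):
        i=grab(n);P=cloud(i)
        print(n,"barrel",cyl(P,z0+.038,z0+.066,.013,c),"up",cyl(P,z0+.052,z0+.066,.013,c),"lo",cyl(P,z0+.038,z0+.052,.013,c),"pin",cyl(P,z0+.008,z0+.03,.006,c))
        print("  hole",hole(i,[.5457,-.2445]))
    return i
E
python3 - <<'E'
from h import *
import pickle
i=check();pickle.dump(i,open("s6.pkl","wb"))
go([.5457,-.2445,.1925],-96)
E
```

```text
time: 17.95
position: [0.5452, -0.2466, 0.203]
tcp [ 0.5452 -0.2466  0.203 ] tilt [ 0.0026 -0.0012]
wrist barrel (230, array([ 545.4, -246.7]), 0.12) up (120, array([ 545.4, -246.7]), 0.12) lo (110, array([ 545.5, -246.7]), 0.13) pin (0, None)
  hole [([277.8, 181.0], [6.1, 10.8], [560.4, -246.3, 40.0]), ([278.4, 203.7], [25.4, 33.9], [538.1, -244.5, 40.0])]
scene barrel (135, array([ 545. , -245.9]), 0.41) up (61, array([ 544.9, -246. ]), 0.42) lo (74, array([ 545.1, -245.9]), 0.39) pin (35, array([ 545.1, -245.7]), 0.43)
  hole [([205.9, 316.6], [13.5, 28.5], [539.3, -239.1, 40.0]), ([214.1, 324.8], [9.6, 13.2], [563.2, -246.4, 40.0])]
at [ 0.5451 -0.2469  0.2029] slide [0.0012, -0.0097, 0.0416] ang [0.002, -0.005, 0.001] mm [ 0.3 -2.4 10.4]
```

```bash
python3 -m inch '[{"slide":[0.001,-0.0075,0],"angular":[0,0,0],"claw":-0.7},{"slide":[0.001,-0.0075,0.02],"angular":[0,0,0],"claw":-0.7},{"slide":[0.001,-0.0075,0.03],"angular":[0,0,0],"claw":-0.7},{"slide":[0.001,-0.0075,0.04],"angular":[0,0,0],"claw":-0.7},{"slide":[0.001,-0.0075,0.04],"angular":[0,0,0],"claw":-0.7},{"slide":[0.001,-0.0075,0.04],"angular":[0,0,0],"claw":-0.7}]'; python3 - <<'E'
from h import *
check()
go([.5457,-.2445,.1535],-96)
E
```

```text
time: 18.65
position: [0.5445, -0.2449, 0.1909]
tool_rot: [-3.137, 0.165, 0.0]
ft_force: [0.2, 0.5, -1.1]
grip_width: 0.273
grip_force: 35.0
tcp [ 0.5445 -0.2449  0.1909] tilt [-0.0003  0.0001]
wrist barrel (232, array([ 544.4, -244.9]), 0.11) up (122, array([ 544.4, -244.9]), 0.12) lo (110, array([ 544.5, -244.9]), 0.11) pin (0, None)
  hole [([278.6, 200.2], [32.8, 36.3], [543.1, -243.6, 40.0])]
scene barrel (128, array([ 543.8, -243.9]), 0.39) up (61, array([ 543.7, -243.8]), 0.56) lo (67, array([ 543.9, -243.9]), 0.29) pin (32, array([ 544.2, -244.1]), 0.35)
  hole [([208.5, 319.1], [17.7, 41.0], [546.9, -241.2, 40.0])]
at [ 0.5446 -0.245   0.1911] slide [0.004, -0.0023, 0.1506] ang [0.0, -0.0, -0.0] mm [ 1.  -0.6 37.6]
```

```bash
python3 -m inch '[{"slide":[0.0055,0,0],"angular":[0,0,0],"claw":-0.7},{"slide":[0.0055,0,0.01],"angular":[0,0,0],"claw":-0.7},{"slide":[0.0055,0,0.02],"angular":[0,0,0],"claw":-0.7},{"slide":[0.0055,0,0.03],"angular":[0,0,0],"claw":-0.7},{"slide":[0.0055,0,0.04],"angular":[0,0,0],"claw":-0.7},{"slide":[0.0055,0,0.04],"angular":[0,0,0],"claw":-0.7}]'
```

```text
time: 19.35
position: [0.5456, -0.2449, 0.1804]
tool_rot: [-3.137, 0.164, 0.002]
ft_force: [-0.2, -0.1, -1.9]
grip_width: 0.272
grip_force: 35.0
```

```bash
python3 -m inch '[{"slide":[0,0,0.016],"angular":[0,0,0],"claw":-0.7},{"slide":[0,0,0.032],"angular":[0,0,0],"claw":-0.7},{"slide":[0,0,0.048],"angular":[0,0,0],"claw":-0.7},{"slide":[0,0,0.06],"angular":[0,0,0],"claw":-0.7},{"slide":[0,0,0.06],"angular":[0,0,0],"claw":-0.7}]'
```

```text
time: 19.85
position: [0.5455, -0.2449, 0.1653]
tool_rot: [-3.137, 0.164, 0.002]
ft_force: [0.0, 0.7, -2.2]
grip_width: 0.271
grip_force: 35.0
```

```bash
python3 -m inch '[{"slide":[0,0,0.012],"angular":[0,0,0],"claw":-0.7},{"slide":[0,0,0.024],"angular":[0,0,0],"claw":-0.7},{"slide":[0,0,0.036],"angular":[0,0,0],"claw":-0.7},{"slide":[0,0,0.042],"angular":[0,0,0],"claw":-0.7},{"slide":[0,0,0.046],"angular":[0,0,0],"claw":-0.7},{"slide":[0,0,0.046],"angular":[0,0,0],"claw":-0.7}]'
```

```text
time: 20.45
position: [0.5458, -0.245, 0.1544]
tool_rot: [3.137, -0.164, -0.0]
ft_force: [-0.8, 0.6, -1.2]
grip_width: 0.27
grip_force: 35.0
```

```bash
python3 -m inch '[{"slide":[0,0,0.004],"angular":[0,0,0],"claw":-0.7},{"slide":[0,0,0.006],"angular":[0,0,0],"claw":-0.7},{"slide":[0,0,0.006],"angular":[0,0,0],"claw":-0.7}]'
```

```text
time: 20.75
position: [0.5462, -0.2451, 0.1536]
tool_rot: [3.137, -0.164, 0.001]
ft_force: [0.3, -0.1, 1.5]
grip_width: 0.276
grip_force: 35.0
```

```bash
python3 -m inch '[{"slide":[0,0,0.004],"angular":[0,0,0],"claw":-0.7},{"slide":[0,0,0.004],"angular":[0,0,0],"claw":-0.7}]'
```

```text
time: 20.95
position: [0.5465, -0.2451, 0.1536]
tool_rot: [3.137, -0.164, 0.002]
ft_force: [-1.5, 0.9, 6.2]
grip_width: 0.272
grip_force: 35.0
```

Seated (z as predicted, force rising). Release and rise straight up.

```bash
python3 -m inch '[{"slide":[0,0,0],"angular":[0,0,0],"claw":-0.4},{"slide":[0,0,0],"angular":[0,0,0],"claw":0},{"slide":[0,0,0],"angular":[0,0,0],"claw":0.5},{"slide":[0,0,0],"angular":[0,0,0],"claw":0.5},{"slide":[0,0,-0.05],"angular":[0,0,0],"claw":0.5},{"slide":[0,0,-0.2],"angular":[0,0,0],"claw":0.5},{"slide":[0,0,-0.4],"angular":[0,0,0],"claw":0.5},{"slide":[-0.1,0,-0.6],"angular":[0,0,0],"claw":0.5},{"slide":[-0.2,0,-0.6],"angular":[0,0,0],"claw":0.5},{"slide":[-0.2,0,-0.6],"angular":[0,0,0],"claw":0.5}]'; python3 - <<'E'
from h import *
s=grab("scene");save(s,"s7.png",sc=1.4);w=grab("wrist")
for i in (s,w):
    P=cloud(i);c=np.array([.5457,-.2447])
    print("barrel",cyl(P,.044,.074,.013,c));
    m=(np.hypot(P[...,0]-c[0],P[...,1]-c[1])<.02)&(P[...,2]<.21)&(P[...,2]>.15)
    if m.any(): print("head",np.round(np.percentile(P[m],[2,50,98],axis=0)*1000,1).tolist())
E
```

```text
time: 21.95
position: [0.495, -0.2407, 0.3062]
tool_rot: [3.133, -0.167, 0.006]
ft_force: [-0.2, -0.9, 0.5]
grip_width: 0.751
grip_force: 0.0
barrel (116, array([ 545.5, -244.1]), 0.42)
head [[538.8, -257.1, 151.0], [551.4, -248.7, 172.4], [555.8, -234.2, 179.1]]
barrel (2, None)
head [[537.6, -256.6, 170.5], [546.6, -245.3, 178.0], [554.8, -234.0, 179.6]]
```

View pics/s7.png

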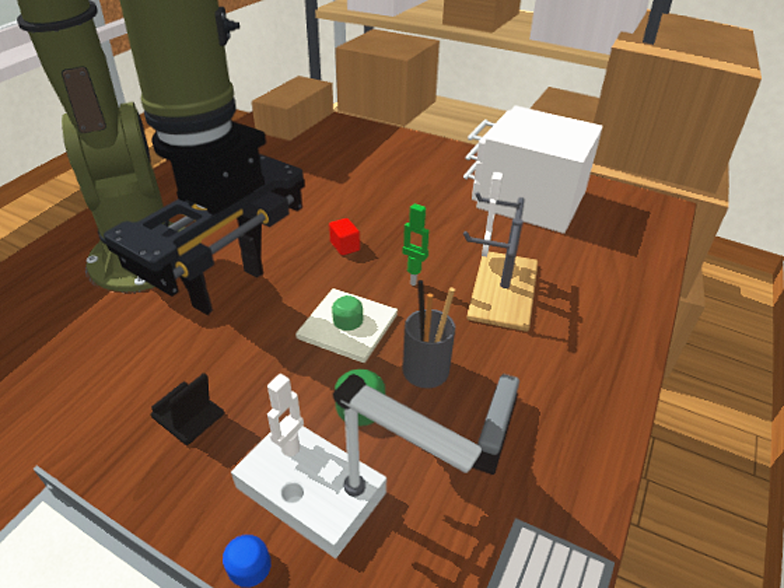

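The picture shows the light standing upright in the terminal at (287,415). Its head top is at 178 mm, which is what fully home should give. The paperweight stands on the pad at (347,312), the magnifier is still on its hook, and the gripper is clear of everything.

```bash
python3 -m inch '[{"slide":[0,0,0],"angular":[0,0,0],"claw":0.5},{"slide":[0,0,0],"angular":[0,0,0],"claw":0.5},{"slide":[0,0,0],"angular":[0,0,0],"claw":0.5}]'|head -1; python3 -c "
from bench import ctrl
print(ctrl.close_job())"
```

```text
time: 22.35
the job is handed in; nothing more can be done
None
```

The job is handed in at 22.4 s: the paperweight stands upright on the memo pad, the reading light stands upright on its own fully home in the charging terminal, and the magnifier is still on its hook with nothing else disturbed that I could see.

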